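Spread the oiled drawer pulls to dry and hang up the spreader

ROBOT

A 6-joint arm with a two-finger parallel gripper is mounted at the origin on the work surface. World frame = base frame: x ahead of the robot, y to its left, z up, the work surface at z = 0. Lengths are in m, angles in rad, forces in N, time in s.
With the tool pointing down it reaches from about 0.25 to 0.775 m from the base axis. Payload 4 kg.
Tool frame: the origin (TCP) lies midway between the tips of the shut fingers; the grasp point (between the pads) lies 19 mm behind it; z points along the fingers, y is the line along which they close (so a half turn about z gives the same grasp; the last joint's range is limited). The gripper opens to 94 mm and grips with 3 to 60 N. Pads are 16 mm wide; open, the fingers measure 119 mm over their backs; the gripper's body (75 mm by 177 mm) begins 78 mm behind the grasp point.
Start: joints at [-1.321, 0.087, 1.371, -0, 1.684, -0.103], TCP at [0.19, -0.516, 0.206] pointing down, gripper open.
Joint ranges: [-3.1, 3.1], [-0.76, 2.03], [0.27, 2.55], [-1.08, 4.22], [0.17, 2.65], [-2.57, 2.57]. Speed limits (rad/s): [2.79, 2.79, 3.14, 3.14, 3.14, 3.14].

INTERFACE

Orientations are given as [roll, pitch, yaw] about the fixed x, y, z axes, in that order (R = Rz(yaw) Ry(pitch) Rx(roll)).
In Python, from bench import get_obs, snapshot, close_job gives the robot as it stands. The module is installed in compiled form; this text tells all that it offers.
- The arm moves only by the tool drive_tool, never from a script. Its argument "commands" is a list of rows, each a list of 6 numbers: the shift along the tool's x, y, z in units of 0.04 m (1.0 is 0.04 m), then the turn, a rotation vector about the tool's x, y, z in units of 0.1 rad (1.0 is 0.1 rad). In form: [[dx, dy, dz, wx, wy, wz], ...]. A call has 1 to 20 rows; each row shifts and turns the commanded pose from where the row before left it, along the tool's axes as they then stand; what a row does not reach is not made up. A row lasts 1/8 s, in which the tool goes at most 62.5 mm and 10.7 degrees, less where a joint would pass 70% of its speed; a pose out of reach is approached as far as the arm can. A call with a number of a shift or a turn outside -1 to 1 is refused whole. A call with a gripper value outside its range is refused whole. "gripper" is the closure, from 0 (fully open) to 1 (shut), set as the call begins (left out, the last holds). The fingers move at their own pace and stop on an object; the grip force is fixed at half the most. Time passes only in rows, so rows that do not move let the fingers close. It gives the time, the measured TCP pose, the force, the opening and the grip force at its end, in the units of the state.
- get_obs(): the state, without advancing time (a new reading comes with each control period).
- snapshot(name): name is "scene" or "top"; returns a dict with "image" (384x512x3 uint8, blue, green, red), "range_z" (384x512 float32, m along the optical axis (not along the pixel's ray), 0 where there is no reading), "fx", "fy", "cx", "cy" (pixels), "rvec" (rotation vector, rad) and "tvec" (3), from world to camera coordinates, as OpenCV has them. Camera axes: x right, y down, z forward; pixel columns grow to the right and rows downward; lengths in m; the calibration is good to about 2 mm. A picture is of the moment at which its call begins.
- close_job(): hands the job in; it is judged then, once.
The state is a dict: "time": time; "joint_positions": joint angles; "qvel": joint speeds; "joint_torque": joint torques, N m; "tool_pos": TCP position; "ee_rot": TCP orientation; "wrist_force": force on the tool from outside, world axes, zero at the start; "wrist_torque": the same for the moment, N m; "width": finger opening in m; "finger_force": force on a finger pad.
Only numpy, scipy, OpenCV 4.12 (cv2) and the standard library are available. Lean on these libraries where they do the work, as an engineer would, in place of code of your own. Each camera call takes 0.05 s, during which the arm holds its last target. There are 200 camera calls.

TASK

The seven freshly oiled drawer pulls lie heaped in the drying tray: with the wooden spreader, and without your fingers touching them, spread them into one even layer, every pull on the tray's floor with none on top of another and at least two in each of the three thirds marked by the dark lines. Then hang the spreader by its eye on the peg of the stand, let go, and leave the jar, the sanding block and the brush where they are.

Things in the scene. Friction and masses are not known exactly. Their poses are not given: they have to be found in the camera images.
- tray_floor (a point): Shallow plywood tray, white inside, fixed; inside 360 mm long (its y) by 150 mm wide (its x), floor and walls 8 mm thick, rim 30 mm above the floor. Two thin dark lines across the floor, 60 mm either side of the middle, part its length into three equal thirds. This point: middle of the inside floor, 8 mm above the bench; z up.
- spreader_grip (a point): Upright red grip of the wooden spreader (rigid, 176 mm tall, 0.22 kg; a half turn about z looks the same): 24 mm along x, 34 mm along y, 72 mm tall, at the spreader's top. It starts upright, blade in the rest's slot. This point: on the centre line, 145 mm above the blade's lower edge, 31 mm below the top; z up.
- spreader_eye (a point): Centre of the spreader's round 36 mm eye, through its neck plate (70 mm wide, 14 mm thick) along x; 77 mm above the blade's lower edge, 68 mm below the grip point. The straight blade under the neck is 124 mm along y, 14 mm thick along x, 50 mm tall.
- rest: Dark wooden rest block, 110 x 140 x 35 mm, fixed to the bench, with a slot along its y, 20 mm wide and 25 mm deep, open at both ends; the spreader's blade stands loosely in it. Origin under its centre.
- peg_mid (a point): Steel peg of the stand (fixed): round, 12 mm thick, free length 91 mm, from a wooden upright along the stand's -x, rising 6 degrees to its yellow free end. This point: on its centre line, 45 mm from the upright, 145 mm above the bench; x level from tip to upright, z up. Upright 80 mm wide, its top 162 mm above the bench; grey foot 150 x 110 x 12 mm.
- peg_tip (a point): The free (yellow) end of the peg.
- oil_jar: Bystander: closed amber oil jar, 72 mm across, 100 mm tall. Origin under its centre.
- sanding_block: Bystander: black rubber sanding block 70 x 110 x 40 mm. Origin under its centre.
- oil_brush: Bystander: brush lying on the bench. Origin on its underside.
- pull1_c (a point): Oiled hardwood drawer pull, a loose brown block 46 mm (x) x 62 mm (y) x 40 mm (z), 0.08 kg or so; this point is its centre. At the start in the bottom layer of the heap, two by two, its 62 mm side along the tray.
- pull2_c (a point): Oiled hardwood drawer pull, a loose brown block 46 mm (x) x 62 mm (y) x 40 mm (z), 0.08 kg or so; this point is its centre. At the start in the bottom layer of the heap, two by two, its 62 mm side along the tray.
- pull3_c (a point): Oiled hardwood drawer pull, a loose brown block 46 mm (x) x 62 mm (y) x 40 mm (z), 0.08 kg or so; this point is its centre. At the start in the bottom layer of the heap, two by two, its 62 mm side along the tray.
- pull4_c (a point): Oiled hardwood drawer pull, a loose brown block 46 mm (x) x 62 mm (y) x 40 mm (z), 0.08 kg or so; this point is its centre. At the start in the bottom layer of the heap, two by two, its 62 mm side along the tray.
- pull5_c (a point): Oiled hardwood drawer pull, a loose brown block 62 mm (x) x 46 mm (y) x 40 mm (z), 0.08 kg or so; this point is its centre. At the start in a row of three on top of the heap, its 62 mm side across the tray.
- pull6_c (a point): Oiled hardwood drawer pull, a loose brown block 62 mm (x) x 46 mm (y) x 40 mm (z), 0.08 kg or so; this point is its centre. At the start in a row of three on top of the heap, its 62 mm side across the tray.
- pull7_c (a point): Oiled hardwood drawer pull, a loose brown block 62 mm (x) x 46 mm (y) x 40 mm (z), 0.08 kg or so; this point is its centre. At the start in a row of three on top of the heap, its 62 mm side across the tray.
Things that resemble listed ones, but are neither listed nor needed, are in the scene too. Leave any blue or turquoise look-alike of the part that bears spreader_grip alone.

How it is judged:
By the outcome, as a careful person would: the job done as asked, in the order asked, and still so for the second after the job is handed in, with the robot touching nothing.
It also fails if it takes over 58 s, if anything falls off the work surface, if the arm or the gripper's body presses on something with over 40 N, if the wrist force passes 120 N, or if a joint passes its speed limit or range.

## Working session

There is one attempt and no reset: what is moved stays moved. The work goes in short steps, Python scripts to look and compute and a tool call to move; the robot and the scene stay as the last step left them, time stands still between calls to the robot, and variables do not carry over. Pictures are saved under pics/ and viewed, at most 10 in all, crops included, and the job is handed in when it is done.

Besides the shell and the picture viewer there is one more tool, called after "Request:" as name(argument=value, ...), one argument or row to a line, values as JSON. drive_tool: Moves the arm, as the interface text tells. Its arguments: {"type":"object","properties":{"commands":{"type":"array"},"gripper":{"type":"number"}},"required":["commands"]}

```bash
mkdir -p pics; cat > h.py <<'E'
import numpy as np, cv2
from bench import get_obs, snapshot
def snap(name):
    s=snapshot(name); R,_=cv2.Rodrigues(np.array(s['rvec'],float)); t=np.array(s['tvec'],float).ravel()
    z=s['range_z']; v,u=np.mgrid[:384,:512]
    c=np.stack([(u-s['cx'])/s['fx']*z,(v-s['cy'])/s['fy']*z,z],-1)
    s['P']=(c-t)@R; s['P'][z==0]=np.nan; s['R']=R; s['t']=t
    return s
E
python3 - <<'E'
from h import *
ims=[]
for n in('scene','top'):
    s=snap(n); np.save(n+'_P0.npy',s['P']); cv2.imwrite(n+'0.png',s['image'])
    cv2.imwrite('pics/%s0.png'%n,cv2.resize(s['image'],(800,600),interpolation=cv2.INTER_CUBIC))
    print(n,-s['R'].T@s['t'])
print(get_obs())
E
```

```text
scene [1.03800085 0.48436292 1.14199036]
top [ 0.31805998 -0.03997797  1.08236247]
{'time': 0.1, 'joint_positions': array([-1.32105940e+00,  8.78524857e-02,  1.37206690e+00,  1.10957579e-05,
        1.68365077e+00, -1.03110048e-01]), 'qvel': array([ 0.00103361, -0.00145414, -0.00425089, -0.00217737,  0.00124395,
       -0.00097036]), 'joint_torque': array([ 1.36649600e-03, -3.41253090e+01, -3.03301191e+01,  7.19387317e-02,
        3.04108439e-02, -1.02081799e-04]), 'tool_pos': array([ 0.18993338, -0.51562933,  0.20445527]), 'ee_rot': array([-3.13962679e+00, -2.14507790e-04,  3.52848001e-01]), 'wrist_force': array([-0.34238798, -1.06822932, -0.28392175]), 'wrist_torque': array([ 0.03861732,  0.02383444, -0.02006121]), 'finger_force': 0.0, 'width': 0.0940657526252331}
```

View pics/scene0.png

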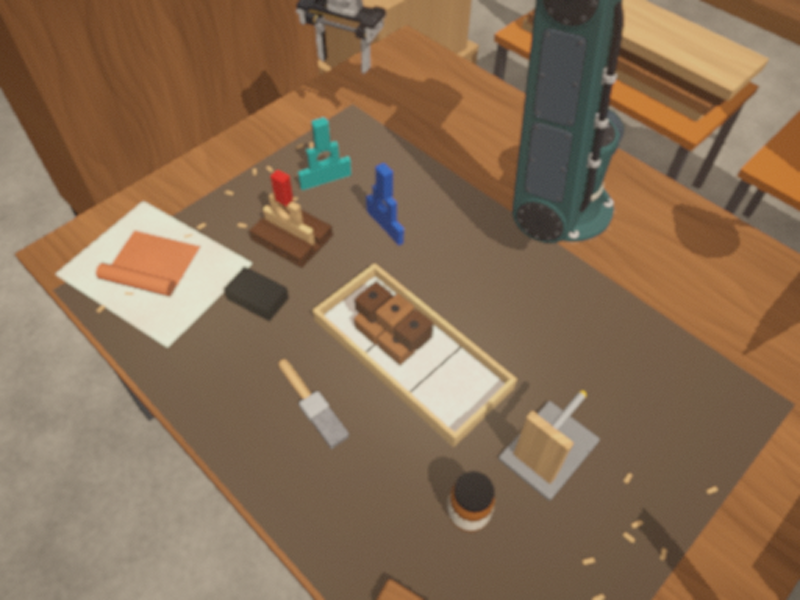

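View pics/top0.png

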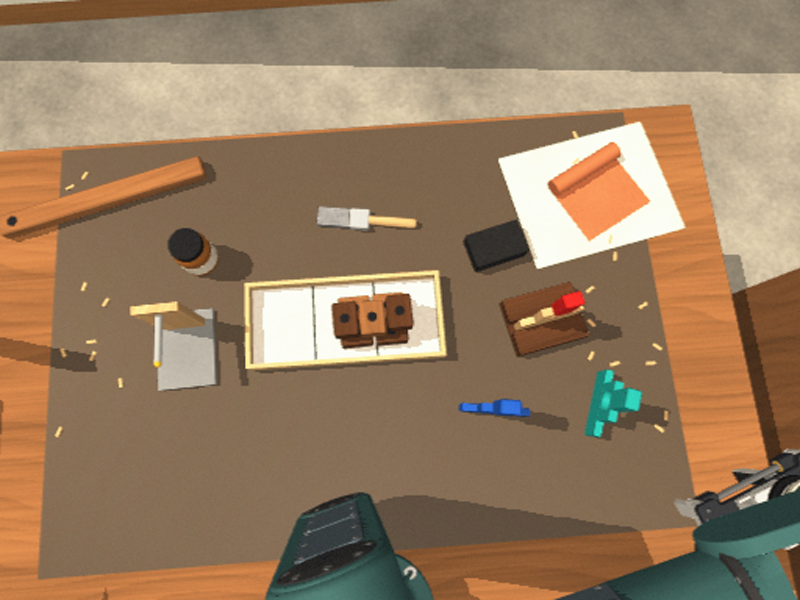

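The scene view shows the red-gripped spreader in its rest at about (285,190), with turquoise and blue look-alikes beside it. The top view (800x600 scale) puts the tray at (245–445, 272–370), the heap over the middle and right thirds at (332–412, 295–345), the red grip at (568,303) and the peg from (155,315) to its tip at (157,365). Next I'll measure these.

```bash
cat > meas.py <<'E'
from h import *
def rect(m,P):
    q=P[m][:,:2].astype(np.float32); return cv2.minAreaRect(q)
if __name__=='__main__':
    for n in('top','scene'):
        P=np.load(n+'_P0.npy'); im=cv2.imread(n+'0.png'); hsv=cv2.cvtColor(im,cv2.COLOR_BGR2HSV); H,S,V=[hsv[...,i].astype(int) for i in range(3)]
        z=P[...,2]; x=P[...,0]; y=P[...,1]
        red=((H<5)|(H>175))&(S>200)&(V>120)&(z>0.06)&(x>0)
        print(n,'red n',red.sum(),'z',np.nanpercentile(z[red],[1,50,99]))
        top=red&(z>np.nanmax(z[red])-0.008); print(' redtop',rect(top,P),P[top].mean(0),top.sum())
        # rest
        b=(abs(x-0.33)<0.15)&(abs(y+0.36)<0.13)
        m=b&(abs(z-0.035)<0.005)&(V<130); print(' rest',rect(m,P),m.sum())
        m=b&(abs(z-0.035-0.025)<0.004)&(x<1)  ; 
        # blade wood (pale)
        m=b&(z>0.045)&~red; print(' wood',m.sum(), rect(m,P) if m.sum()>5 else '')
        # tray rim
        m=(abs(z-0.038)<0.006)&(abs(y+0.02)<0.22)&(abs(x-0.32)<0.15)&(S<150)&(H>15)&(V>120); print(' rim',rect(m,P),m.sum())
        m=(z>0.075)&(abs(y+0.05)<0.15)&(abs(x-0.32)<0.1); print(' heap',rect(m,P),m.sum(),np.nanmedian(z[m]))
        st=(y>0.2)&(y<0.5)&(abs(x-0.3)<0.2)&(z>0.12)&(z<0.18)
        print(' stand pts',st.sum(),rect(st,P)); 
        peg=st&(S<90); yel=st&(H>20)&(H<35)&(S>150)
        print(' yel',yel.sum(),P[yel].mean(0) if yel.any() else '')
        print(' peg',peg.sum(),rect(peg,P),P[peg].mean(0))
        up=st&(abs(z-0.162)<0.006)&(S>90); print(' uptop',up.sum(),rect(up,P) if up.sum()>5 else '')
E
python3 meas.py
```

```text
top red n 195 z [0.12667424 0.18222245 0.18775083]
 redtop ((0.4995588958263397, -0.364972859621048), (0.022507499903440475, 0.03279300406575203), 11.8114013671875) [ 0.49873072 -0.3639556   0.18438352] 110
 rest ((0.39628663659095764, -0.35598087310791016), (0.1950591504573822, 0.20004621148109436), 73.3111801147461) 593
 wood 3908 ((0.26736587285995483, -0.3649443984031677), (0.2084389179944992, 0.24351203441619873), 10.896071434020996)
 rim ((0.454883337020874, 0.018612518906593323), (0.36256012320518494, 0.026920193806290627), 89.79522705078125) 383
 heap ((0.2237093597650528, -0.011727547273039818), (0.007405987475067377, 0.05398998036980629), 0.37043118476867676) 841 0.6027278156047423
 stand pts 98 ((0.4722253978252411, 0.33334317803382874), (0.05411407724022865, 0.011813318356871605), 0.2643933892250061)
 yel 10 [0.44829725 0.33141334 0.15318718]
 peg 81 ((0.47596514225006104, 0.3333604335784912), (0.046634454280138016, 0.011813318356871605), 0.2643933892250061) [0.47662351 0.33230011 0.14981218]
 uptop 2 
scene red n 52 z [0.12965376 0.16729278 0.18683313]
 redtop ((0.506791
[... 262 characters left out ...]
d 1075 ((0.26880741119384766, -0.35959577560424805), (0.20774202048778534, 0.23802237212657928), 8.868035316467285)
 rim ((0.4454171359539032, -0.01563437283039093), (0.4181572496891022, 0.11877688020467758), 74.40642547607422) 382
 heap ((0.22481198608875275, -0.006264789029955864), (0.00962006114423275, 0.06079665943980217), 0.08924156427383423) 800 0.5149470447767706
 stand pts 97 ((0.47335946559906006, 0.3340265154838562), (0.05224338918924332, 0.011645895428955555), 2.0495452880859375)
 yel 2 [0.44876771 0.33381447 0.15658288]
 peg 88 ((0.47592848539352417, 0.33411845564842224), (0.047102026641368866, 0.011645895428955555), 2.0495452880859375) [0.47637597 0.33439787 0.15038602]
 uptop 1
```

```bash
python3 - <<'E'
from meas import *
for n in('top','scene'):
    P=np.load(n+'_P0.npy'); im=cv2.imread(n+'0.png'); hsv=cv2.cvtColor(im,cv2.COLOR_BGR2HSV); H,S,V=[hsv[...,i].astype(int) for i in range(3)]
    x,y,z=[P[...,i] for i in range(3)]
    px=lambda u,v: np.round(P[int(v*.64),int(u*.64)],3)
    if n=='top':
        print('rim mids top',px(345,275),'bot',px(345,367),'L',px(248,320),'R',px(442,310),'floor',px(285,325),'lines',px(314,310),px(314,350))
    b=(abs(x-0.47)<0.12)&(abs(y+0.36)<0.12)
    m=b&(z>0.025)&(z<0.045); print(n,' rest',rect(m,P),m.sum())
    m=b&(z>0.05)&(z<0.11); print(' neck/blade',rect(m,P),m.sum())
    m=b&(z>0.06)&(z<0.075); print(' shoulder',rect(m,P),m.sum())
    m=(abs(z-0.038)<0.006)&(abs(y)<0.25)&(abs(x-0.45)<0.11)&(V>120)&(H>12)
    k=cv2.connectedComponentsWithStats(m.astype(np.uint8)); i=1+np.argmax(k[2][1:,4]); print(' rim',rect(k[1]==i,P),(k[1]==i).sum())
    m=(z>0.08)&(z<0.1)&(abs(y+0.05)<0.15)&(abs(x-0.45)<0.1); print(' heaptop',rect(m,P),m.sum(),np.nanmedian(z[m]))
    m=(z>0.04)&(z<0.055)&(abs(y+0.05)<0.15)&(abs(x-0.45)<0.07); print(' heaplow',rect(m,P),m.sum(),np.nanmedian(z[m]))
    st=(y>0.2)&(y<0.45)&(x>0.4)&(x<0.62)&(z>0.1)&(z<0.18)
    print(' stand',rect(st&(x>0.51),P),P[st&(x>0.51)].max(0))
    m=(y>0.2)&(y<0.42)&(x>0.35)&(x<0.6)&(abs(z-0.012)<0.005);print(' foot',rect(m,P),m.sum())
    st&=x<0.5
    A=np.c_[x[st],np.ones(st.sum())]; print(' peg y=ax+b',np.linalg.lstsq(A,y[st],rcond=None)[0],'z',np.linalg.lstsq(A,z[st],rcond=None)[0],'xr',x[st].min(),x[st].max())
E
```

```text
rim mids top [0.62  0.02  0.001] bot [ 0.439  0.031 -0.001] L [0.538 0.208 0.036] R [ 0.527 -0.163  0.039] floor [0.525 0.141 0.01 ] lines [0.552 0.085 0.008] [0.472 0.089 0.008]
top  rest ((0.44647032022476196, -0.3711857199668884), (0.21604442596435547, 0.14193229377269745), 11.438804626464844) 1340
 neck/blade ((0.4539148211479187, -0.40961146354675293), (0.20452554523944855, 0.10529391467571259), 45.795814514160156) 207
 shoulder ((0.4518909752368927, -0.4070333242416382), (0.1924646496772766, 0.09414835274219513), 44.38565444946289) 50
 rim ((0.5006878972053528, 0.024309605360031128), (0.37535369396209717, 0.11848803609609604), 89.79522705078125) 591
 heaptop ((0.5156580805778503, -0.030375398695468903), (0.06504151225090027, 0.146937295794487), 1.7460161447525024) 1019 0.0870484264640734
 heaplow ((0.48053473234176636, -0.04409060627222061), (0.23615452647209167, 0.07785706222057343), 89.68746185302734) 296 0.04679043114255517
 stand ((0.5301701426506042, 0.33516839146614075), (0.03973042219877243, 0.08128242194652557), 2.0972015857696533) [0.55094789 0.3763047  0.16584583]
 fo
[... 668 characters left out ...]
11973553150892258), 89.94328308105469) 583
 heaptop ((0.5169517397880554, -0.028860263526439667), (0.06454668939113617, 0.14728467166423798), 0.4951982796192169) 845 0.0872621005730787
 heaplow ((0.47748321294784546, -0.030905142426490784), (0.06838057190179825, 0.2616114020347595), 1.4077696800231934) 44 0.04119321454591469
 stand ((0.5317803621292114, 0.33645954728126526), (0.041860248893499374, 0.07983745634555817), 0.55384361743927) [0.55307397 0.37652239 0.16721196]
 foot ((0.4775834381580353, 0.3110438585281372), (0.23673619329929352, 0.20514701306819916), 1.8571672439575195) 1093
 peg y=ax+b [0.03615392 0.3171666 ] z [-0.12459256  0.20975026] xr 0.44714454779965407 0.49931350041818306
```

```bash
python3 - <<'E'
from meas import *
P=np.load('top_P0.npy'); im=cv2.imread('top0.png'); hsv=cv2.cvtColor(im,cv2.COLOR_BGR2HSV); H,S,V=[hsv[...,i].astype(int) for i in range(3)]
x,y,z=[P[...,i] for i in range(3)]
m=(z>0.028)&(z<0.046)&(abs(y-.025)<0.2)&(x>.4)&(x<.63)&(S>40)&(V>120)&(H>12)&(H<35)
k=cv2.connectedComponentsWithStats(m.astype(np.uint8)); i=1+np.argmax(k[2][1:,4]); print('rim',rect(k[1]==i,P),k[2][i])
b=(x>.4)&(x<.62)&(y>-.46)&(y<-.25)
m=b&(z>.029)&(z<.041)&(S>60)&(V<150)
k=cv2.connectedComponentsWithStats(m.astype(np.uint8)); i=1+np.argmax(k[2][1:,4]); print('rest',rect(k[1]==i,P),k[2][i])
red=((H<5)|(H>175))&(S>200)&(V>120)&(z>0.1)&b
for lo in(.176,.18): print(rect(red&(z>lo),P))
# blade/neck wood above rest
m=b&(z>.045)&(z<.12)&~red; k=cv2.connectedComponentsWithStats(m.astype(np.uint8))
for j in range(1,k[0]):
    if k[2][j,4]>15: print('wood',rect(k[1]==j,P),k[2][j])
for name,bb in (('teal',(H>75)&(H<95)&(S>150)),('blue',(H>105)&(H<125)&(S>150))):
    q=bb&(z>.02)&(y<-.15)&(x>.25); print(name,P[q].min(0),P[q].max(0))
E
```

```text
rim ((0.5254309773445129, 0.024707511067390442), (0.3764636516571045, 0.16719938814640045), 89.64839935302734) [ 156  173  129   63 1103]
rest ((0.46835270524024963, -0.36678367853164673), (0.0482952781021595, 0.14196649193763733), 11.294867515563965) [328 200  49  27 718]
((0.4990970492362976, -0.36481502652168274), (0.02316211350262165, 0.03317604213953018), 10.575214385986328)
((0.4993770122528076, -0.36502596735954285), (0.02278103120625019, 0.032708898186683655), 11.146130561828613)
wood ((0.5008543133735657, -0.40591704845428467), (0.0076682535000145435, 0.043712567538022995), 22.310155868530273) [360 195  13   7  23]
wood ((0.49436771869659424, -0.3427400588989258), (0.014644959010183811, 0.07922464609146118), 9.841079711914062) [331 197  28  13 150]
teal [ 0.272439   -0.46503767  0.02006521] [ 0.38999612 -0.41112918  0.17810172]
blue [ 0.32026903 -0.30225206  0.02316341] [ 0.34888192 -0.18082866  0.18044018]
```

Request:
drive_tool(
  commands=[
    [0,0,-0.6,0,0,-1],
    [0,0,-0.6,0,0,-1],
    [0,0,0,0,0,-1],
    [0,0,0,0,0,-1],
    [0,0,0,0,0,-1],
    [0,0,0,0,0,-1],
    [0,0,0,0,0,-1],
    [0,0,0,0,0,-1],
    [0,0,0,0,0,-1],
    [0,0,0,0,0,-1],
    [0,0,0,0,0,-1],
    [0,0,0,0,0,-1],
    [0,0,0,0,0,-1],
    [0,0,0,0,0,-1],
    [0,0,0,0,0,-0.2],
  ],
  gripper=0,
)

```text
time: 1.98
tool_pos: [0.19, -0.5159, 0.2529]
ee_rot: [-3.142, -0.001, 1.773]
wrist_force: [0.3, 0.8, 0.6]
width: 0.094
finger_force: 0.0
```

Request:
drive_tool(
  commands=[
    [0.3,0.93,0,0,0,0],
    [0.23,0.93,0,0,0,0],
    [0.23,0.93,0,0,0,0],
    [0.23,0.93,0,0,0,0],
    [0.23,0.93,0,0,0,0],
    [0.23,0.93,0,0,0,0],
    [0.23,0.93,0,0,0,0],
    [0.23,0.93,0,0,0,0],
    [0.23,0.89,0,0,0,0],
    [0,0,0,0,0,0],
  ],
)

```text
time: 3.22
tool_pos: [0.5009, -0.3639, 0.2524]
ee_rot: [-3.141, -0.001, 1.776]
wrist_force: [-0.5, -0.4, -0.2]
width: 0.0939
finger_force: 0.0
```

Request:
drive_tool(
  commands=[
    [-0.02,-0.04,0.8,0,0,0],
    [0,0,0.8,0,0,0],
    [0,0,0.8,0,0,0],
    [0,0,0.51,0,0,0],
    [0,0,0,0,0,0],
  ],
)

```text
time: 3.85
tool_pos: [0.4958, -0.3662, 0.1346]
ee_rot: [-3.138, -0.004, 1.771]
wrist_force: [-0.6, 0.3, 0.1]
width: 0.0944
finger_force: 0.0
```

Request:
drive_tool(
  commands=[
    [0,0,0,0,0,0],
    [0,0,0,0,0,0],
    [0,0,0,0,0,0],
    [0,0,0,0,0,0],
    [0,0,0,0,0,0],
    [0,0,0,0,0,0],
  ],
  gripper=1,
)

```text
time: 4.6
tool_pos: [0.4979, -0.3665, 0.1371]
ee_rot: [-3.142, 0.0, 1.773]
wrist_force: [-1.1, -0.1, -0.9]
width: 0.0375
finger_force: 0.0
```

Request:
drive_tool(
  commands=[
    [0,0,0,0,0,0],
    [0,0,0,0,0,0],
    [0,0,0,0,0,0],
  ],
)

```text
time: 4.97
tool_pos: [0.4978, -0.3665, 0.1369]
ee_rot: [-3.141, -0.0, 1.773]
wrist_force: [-0.1, -0.0, -0.9]
width: 0.0241
finger_force: 30.0
```

Request:
drive_tool(
  commands=[
    [0,0,-0.5,0,0,0],
    [0,0,-0.8,0,0,0],
    [0,0,-0.8,0,0,-1],
    [0,0,-0.8,0,0,-1],
    [0,0,0,0,0,-1],
    [0,0,0,0,0,-1],
    [0,0,0,0,0,-1],
    [0,0,0,0,0,-1],
    [0,0,0,0,0,-1],
    [0,0,0,0,0,-1],
    [0,0,0,0,0,-1],
    [0,0,0,0,0,-1],
    [0,0,0,0,0,-1],
    [0,0,0,0,0,-1],
    [0,0,0,0,0,-1],
    [0,0,0,0,0,-0.69],
    [0,0,0,0,0,0],
  ],
)

```text
time: 7.1
tool_pos: [0.4977, -0.3663, 0.2523]
ee_rot: [3.141, -0.001, 3.141]
wrist_force: [0.0, 0.3, -2.9]
width: 0.0237
finger_force: 30.0
```

```bash
cat > sp.py <<'E'
from meas import *
def blade(tx,ty,tz):
    for n in('scene','top'):
        s=snap(n); P=s['P']; x,y,z=[P[...,i] for i in range(3)]
        m=(abs(x-tx)<.09)&(abs(y-ty)<.05)&(z>tz-.16)&(z<tz-.055)
        cv2.imwrite(n+'1.png',s['image']); np.save(n+'_P1.npy',P)
        if m.sum()>10: print(n,m.sum(),'blade',rect(m,P),'min',P[m].min(0),'max',P[m].max(0),'pctz',np.percentile(z[m],[1,5]))
E
python3 -c "
from sp import *
blade(.498,-.366,.252)"
```

```text
scene 581 blade ((0.4979378879070282, -0.36466777324676514), (0.12794598937034607, 0.02190777100622654), 0.654763400554657) min [ 0.43393024 -0.37586204  0.12282405] max [ 0.56186017 -0.35355058  0.19678757] pctz [0.12644047 0.13081705]
top 21 blade ((0.5258282423019409, -0.3586227595806122), (0.0025182038079947233, 0.05336358770728111), 89.9156265258789) min [ 0.49914547 -0.35991944  0.12544975] max [ 0.55251087 -0.35739479  0.1480147 ] pctz [0.12561434 0.12627269]
```

Request:
drive_tool(
  commands=[
    [-0.1,0.6,0,0,0,0],
    [-0.1,0.9,0,0,0,0],
    [-0.1,0.9,0,0,0,0],
    [-0.1,0.9,0,0,0,0],
    [-0.1,0.9,0,0,0,0],
    [-0.1,0.9,0,0,0,0],
    [-0.09,0.68,0,0,0,0],
    [0,0,0.6,0,0,0],
    [0,0,0.6,0,0,0],
    [0,0,0.57,0,0,0],
    [0,0,0,0,0,0],
  ],
)

```text
time: 8.57
tool_pos: [0.5239, -0.1335, 0.1802]
ee_rot: [3.139, -0.004, -3.141]
wrist_force: [-0.8, -0.4, -2.5]
width: 0.0237
finger_force: 30.0
```

Request:
drive_tool(
  commands=[
    [0,0.3,0,0,0,0],
    [0,0.3,0,0,0,0],
    [0,0.25,0,0,0,0],
    [0,0.25,0,0,0,0],
    [0,0.25,0,0,0,0],
    [0,0.25,0,0,0,0],
    [0,0,0,0,0,0],
  ],
)

```text
time: 9.45
tool_pos: [0.5252, -0.0699, 0.1819]
ee_rot: [3.14, -0.001, -3.14]
wrist_force: [0.1, 0.2, -1.8]
width: 0.0239
finger_force: 30.0
```

```bash
cat > look.py <<'E'
from meas import *
import sys
k=sys.argv[1]; o=[]
for n in('top','scene'):
    s=snap(n); np.save(f'{n}_P{k}.npy',s['P']); cv2.imwrite(f'{n}{k}.png',s['image'])
    c=s['image'][165:245,140:310] if n=='top' else s['image'][150:290,180:350]
    o.append(cv2.resize(c,(600,int(600*c.shape[0]/c.shape[1])),interpolation=cv2.INTER_CUBIC))
v=np.vstack(o); f=min(1,600/v.shape[0]); cv2.imwrite(f'pics/l{k}.png',cv2.resize(v,None,fx=f,fy=f))
E
python3 look.py 2
```

```text
(no output)
```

View pics/l2.png

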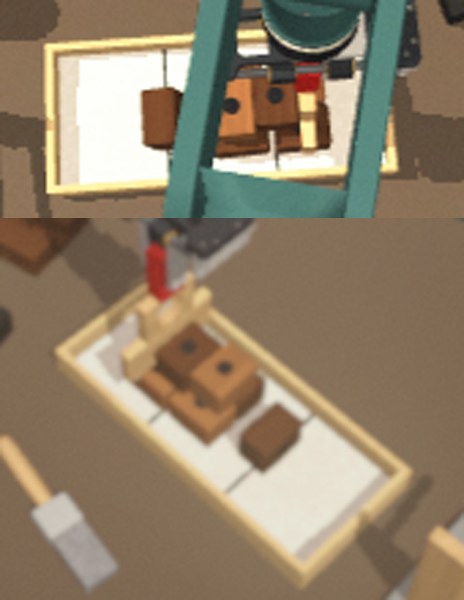

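The first pull has tipped onto the floor near the left line, at about (160,118) in the top crop. Two pulls are still on the bottom layer. I'll raise the blade slightly and keep pushing.

Request:
drive_tool(
  commands=[
    [0,0.25,-0.08,0,0,0],
    [0,0.25,0,0,0,0],
    [0,0.25,0,0,0,0],
    [0,0.25,0,0,0,0],
    [0,0.2,0,0,0,0],
    [0,0,0,0,0,0],
  ],
)

```text
time: 10.3
tool_pos: [0.5253, -0.0222, 0.1854]
ee_rot: [3.14, -0.0, -3.14]
wrist_force: [-0.2, -0.3, -2.6]
width: 0.0238
finger_force: 30.0
```

```bash
python3 look.py 3
```

```text
(no output)
```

View pics/l3.png

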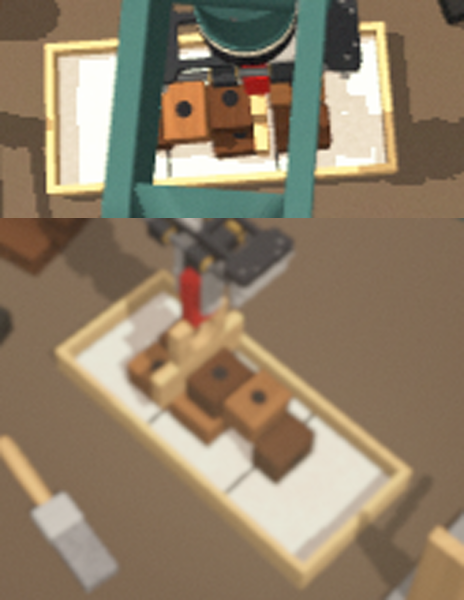

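The second pull now bridges from the bottom layer to the fallen one. I'll keep pushing.

Request:
drive_tool(
  commands=[
    [0,0.25,0,0,0,0],
    [0,0.25,0,0,0,0],
    [0,0.25,0,0,0,0],
    [0,0.25,0,0,0,0],
    [0,0.25,0,0,0,0],
    [0,0,0,0,0,0],
  ],
)

```text
time: 11.15
tool_pos: [0.5252, 0.0282, 0.1853]
ee_rot: [3.14, -0.0, -3.14]
wrist_force: [-0.3, -0.8, -3.4]
width: 0.0239
finger_force: 30.0
```

```bash
cat > hm.py <<'E'
# height map of the tray from both views: rows = x (far first), cols = y (left third first), cells of 10 mm, in mm above floor
from meas import *
import sys
k=sys.argv[1]; G=np.full((15,36),-1.)
for n in('top','scene'):
    P=np.load(f'{n}_P{k}.npy').reshape(-1,3); P=P[~np.isnan(P).any(1)&(P[:,2]<.105)&(P[:,2]>-.01)]
    i=((.5254+.075-P[:,0])/.01).astype(int); j=((.0247+.18-P[:,1])/.01).astype(int)
    ok=(P[:,0]<.6004)&(P[:,1]<.2047)&(i<15)&(j<36)
    for a,b,h in zip(i[ok],j[ok],P[ok,2]): G[a,b]=max(G[a,b],(h-.008)*1000)
print('      '+'|'.join(' '.join('%2d'%(c+t*12) for c in range(12)) for t in range(3)))
for r in range(15): print('%.3f '%(.5954-.01*r)+'|'.join(' '.join('..' if v<-.9 and v==-1 else '%2d'%max(v,0) for v in G[r,t*12:t*12+12]) for t in range(3)))
E
python3 look.py 4; python3 hm.py 4
```

```text
0  1  2  3  4  5  6  7  8  9 10 11|12 13 14 15 16 17 18 19 20 21 22 23|24 25 26 27 28 29 30 31 32 33 34 35
0.595 27 26 .. .. .. .. 25  1 23 11 .. 25|.. .. .. .. .. 29 25 .. 27 28 .. 27|.. 30 .. 28 27 29 30 29 32 29 31 32
0.585  0  3  3  5  4  4  2  3  3  4  2  2| 3  6  2  1 89 96 96  5  4  3  3  3| 7  4  3  2  3  2  4  4  4  4  1 32
0.575  3  3  3  5  5  4  9  4  2  4  3  3| 4  4  2  3 95 75 93  4  4  5  4  2| 1  4  2  2  3  2  4  5  3  4  8 31
0.565  0  2  1  3  6  3  3  5  3  5  2  3| 4  2  1  2 96 39 93  2 39 43 42 39|42 42 40 44 42 43  3  3  4  3  2 33
0.555  4  3  3  4  3  3  4  3  4  4  5 52|58 58 71 62 96 90 .. .. .. 41 40 40|46 41 43 42 42 41  4  4  2  5  3 29
0.545  4  4 45 47 48 47 44 40 41 44 41 52|60 68 70 66 96 96 .. .. .. 42 43 42|43 42 45 44 43 42  1  1  2  3  2 31
0.535 ..  4 48 48 47 49 48 44 41 43 42 52|59 68 70 68 95 89 .. .. 44 45 41 43|42 42 43 43 44 43  4  3  5  3  2 27
0.525 25  4 46 51 48 48 48 43 44 41 42 48|59 66 72 66 96 80 .. .. .. 41 41 42|42 42 41 42 42 41  3  3  4  2  2 30
0.515 ..  3 46 48 47 48 49 44 45 43 43 50|58 65 71 66 95 80 .. .. .. 40 42 41|42 41 42 42 42 41  3  3  3  4  7 27
0.505 25  4 49 49 50 49 45 42 42 44 43 50|58 67 71 68 96 71 .. .. .. 42 40 41|42 42 43 42 46 43  2  3  4  6  3 30
0.495  2  4 46 49 47 48 49 43 43 43 44 49|60 66 72 67 96 88 .. .. .. 41 42 43|42 47 45 42 42 41  3  1  4  5  5 33
0.485  1  4 43 47 46 47 46 41 40 44 41 39| 3  2  2  3 95 96 .. .. .. 42 41 41|42 42 43 43 43 41  2  4  4  4  3 29
0.475  6  1  2  0  3  4  2  3  2  2  4  2| 2  3  3  1 95 96 .. .. .. 41 45 39|42 41 42 43 44 43  2  3  1  3  3 33
0.465  3  3  2  3  3  3  4  3  5  2  5  6| 3  2  4  3 96 96 .. .. ..  4  4  3| 2  2  3  3  2  2  2  1  3  5  2 34
0.455 29 30 30 27 27 32 30 30 29 28 32 31|28 30 23 20 34 14  1  1 ..  3  0  3| 2  3  4  1 15 32  3 31  5 24 22 30
```

Request:
drive_tool(
  commands=[
    [0,0.2,0,0,0,0],
    [0,0.2,0,0,0,0],
    [0,0,0,0,0,0],
  ],
)

```text
time: 11.62
tool_pos: [0.5254, 0.0434, 0.1855]
ee_rot: [3.141, 0.0, -3.141]
wrist_force: [0.1, -0.6, -1.9]
width: 0.0237
finger_force: 30.0
```

```bash
python3 look.py 5; python3 hm.py 5
```

```text
0  1  2  3  4  5  6  7  8  9 10 11|12 13 14 15 16 17 18 19 20 21 22 23|24 25 26 27 28 29 30 31 32 33 34 35
0.595 24 26 .. ..  1  3 29  2 .. 28 .. 24|.. 24 ..  8 25 27 .. .. 29 26 .. 26|.. 31 32 32 27 29 32 31 34 30 29 34
0.585  2  2  5  5  4  4  4  5  4  4  6  5| 3  5  7 94 94  3  1  2  3  2  3  2| 3  5  4  3  4  3  6  3  2  7  2 24
0.575  3  2  2  4  2  5  2  7  1  4  3  5| 3  4  6 96 95  5  3  4  3  3  1  6| 4  4  2  3  2  2  4  4  2  2  3 31
0.565  0  3  5  5  1  2  2  3  4  4  5  3| 3  1  2 96 12  9 24 45 39 40 41 44|40 42 41 41 44 41  2  3  4  4  5 33
0.555  2  5  5  3  6  4  3  3  4  5  4 42|45 48 54 96 28  4 .. 43 42 41 41 42|41 41 46 40 44 41  0  2  3  3  4 28
0.545  0  1 47 49 45 49 46 42 40 41 42 41|48 50 55 96  0  4 .. 42 43 41 42 42|43 43 43 42 43 43  3  4  8  2  5 21
0.535  4  3 48 49 48 48 47 43 42 43 43 43|48 51 55 96 27 .. .. 43 43 43 44 42|41 43 44 44 43 43  2  5  2  4  2 28
0.525 27  4 46 49 49 48 45 42 44 45 44 42|49 52 58 94 .. .. .. 41 41 43 43 42|43 42 43 42 40 45  3  5  1  6  3 35
0.515  1  3 49 50 48 50 45 43 44 42 41 41|48 51 53 96 ..  0 .. 40 41 46 41 40|41 44 42 42 44 41  2  3  4  4  3 30
0.505 28  3 52 48 47 50 44 45 43 43 42 42|47 51 54 96 .. .. .. 43 41 44 41 40|43 43 41 43 42 40  4  4  5  5  4 30
0.495  0  4 48 49 48 48 46 41 44 42 41 44|46 49 54 94 23 .. .. 43 41 43 45 44|45 42 43 42 45 43 34  3  3  4  4 34
0.485  2  5 47 48 49 48 46 41 42 41 40  4| 2  2  1 91 .. .. .. 42 43 42 44 42|43 43 41 42 42 43  2  2  3  5  3 28
0.475  2  4  3  3  3  3  2  2  3  2  4  4| 4  1  2 96 95 .. .. 42 41 44 41 40|41 42 41 41 41 41  4  1  3  3  5 28
0.465  3  5  5  6  3  4  9  3  3  5  4  4| 4  5  2 95 96  0 ..  2  2  3  1  3| 4  2  2  2  2  4  3  2  4  5  2 27
0.455 33 30 32 31 32 31 31 30 32 30 31 31|34 28 29 32 32  3 ..  2  3  3  2  4| 3  2 25 32  3 31 28  5 28 31 21 34
```

Request:
drive_tool(
  commands=[
    [0,-0.2,0,0,0,0],
    [0,0,-0.8,0,0,0],
    [0,0,-0.8,0,0,0],
    [0,-1,-0.3,0,0,0],
    [0,-1,0,0,0,0],
    [0,-1,0,0,0,0],
    [0,-1,0,0,0,0],
    [0,-0.5,0,0,0,0],
    [0,0,0,0,0,0],
  ],
)

```text
time: 12.85
tool_pos: [0.5253, -0.1462, 0.2612]
ee_rot: [3.141, -0.0, 3.14]
wrist_force: [-0.2, -0.6, -2.3]
width: 0.0238
finger_force: 30.0
```

```bash
python3 look.py 6; python3 hm.py 6
```

```text
0  1  2  3  4  5  6  7  8  9 10 11|12 13 14 15 16 17 18 19 20 21 22 23|24 25 26 27 28 29 30 31 32 33 34 35
0.595 28 30  2 25  4  4 28 29 22 33 30 29|23 27 32 30 28 24 33 27 27 32 32 31|29 30 29  6 28 28 27 .. 26 30 30 28
0.585 25  6  2  6  4  2  4  2  4  7  3  3| 4  3  3  3  4  2  4  4  4  4  3  2| 4  3  5  3  3  3  1  0  2  4  5 27
0.575 25  2  4  3  3  2  4  4  3  3  5  4| 2  2  2  5  3  4  4  3  2  3  4  3| 1  4  6  3  4  1  3  4  4  4  5 32
0.565 25  6  5  7  4  4  4  3  4  3  2  6| 5  3  5  4 34 40 40 46 41 44 43 42|43 41 40 40 41 42  4  4  5  6  3 29
0.555 27  2  2  3  6  6  2  3  3  4  4  5|37 41 39 40 37 43 43 43 42 45 43 43|42 41 43 45 45 39  1  2  2  5  2 32
0.545 31  4 45 49 47 48 44 42 43 44 42  2|42 43 43 43 45 43 44 43 43 41 42 42|43 44 44 44 43 44  4  3  3  2  6 33
0.535 30  4 47 48 48 49 46 44 45 44 42  2|42 42 42 44 42 41 44 42 44 41 42 41|41 43 41 43 42 41  2  1  2  4  5 27
0.525 29  2 53 52 49 48 46 42 43 44 43  1|42 46 43 44 42 43 45 42 42 42 41 42|45 38 41 40 41 42  2  3  4  3  3 32
0.515 30  4 47 49 48 49 47 42 44 47 42  3|41 44 44 42 44 41 41 43 41 44 41 41|43 45 43 41 40 43  2  4  3  6  7 28
0.505 31  3 50 48 49 48 46 45 45 42 42  1|43 43 43 44 43 42 43 42 43 43 43 40|41 46 44 46 43 41  4  1  4  2  3 31
0.495  8  6 46 47 50 50 46 43 44 43 41  3|42 42 43 43 41 41 43 43 45 44 47 42|41 42 42 43 42 42 ..  3  2  4  2 33
0.485 31  3 47 47 46 46 46 42 41 42 41  3| 4  5  3  4  3 43 42 43 42 43 41 40|41 43 42 42 41 39 ..  1  8  3  4 27
0.475  9  3  5  2  2  3  3  3  6  3  4  2| 3  3  3  5  2 40 41 41 42 41 42 40|43 39 40 40 41 41 ..  4  2  5  4 30
0.465 20  2  4  6  6  3  3  5  5  3  2  6| 2  3  4  3  5  5 18  3  4  3  3 ..|.. .. .. .. .. .. .. ..  3  3  2 32
0.455 34 31 32 31 30 30 30 31 32 32 34 21|32 31 30 27 31 25 28 31 21 19 30 24|31 18 30 32 30 26  0 27  3 31 21 27
```

View pics/l6.png

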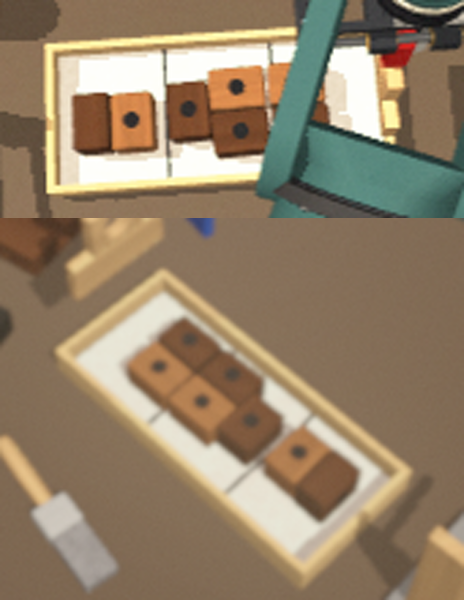

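All seven pulls lie on the floor in one layer. In the top crop two are in the left third at (92–152,122), three in the middle and two in the right, with none stacked. Next I'll turn the spreader for hanging.

Request:
drive_tool(
  commands=[
    [0,0,0,0,0,1],
    [0,0,0,0,0,1],
    [0,0,0,0,0,1],
    [0,0,0,0,0,1],
    [0,0,0,0,0,1],
    [0,0,0,0,0,1],
    [0,0,0,0,0,1],
    [0,0,0,0,0,1],
    [0,0,0,0,0,1],
    [0,0,0,0,0,1],
    [0,0,0,0,0,1],
    [0,0,0,0,0,1],
    [0,0,0,0,0,1],
    [0,0,0,0,0,1],
    [0,0,0,0,0,1],
    [0,0,0,0,0,0.7],
    [0,0,0,0,0,0],
  ],
)

```text
time: 15.08
tool_pos: [0.5256, -0.1437, 0.2617]
ee_rot: [3.141, -0.0, 1.575]
wrist_force: [-0.2, -0.4, -2.2]
width: 0.0237
finger_force: 30.0
```

Request:
drive_tool(
  commands=[
    [0.4,-0.2,0,0,0,0],
    [0.8,-0.23,0,0,0,0],
    [0.8,-0.23,0,0,0,0],
    [0.8,-0.23,0,0,0,0],
    [0.8,-0.23,0,0,0,0],
    [0.8,-0.23,0,0,0,0],
    [0.8,-0.23,0,0,0,0],
    [0.8,-0.23,0,0,0,0],
    [0.8,-0.23,0,0,0,0],
    [0.8,-0.23,0,0,0,0],
    [0.8,-0.23,0,0,0,0],
    [0.8,-0.23,0,0,0,0],
    [0.8,-0.23,0,0,0,0],
    [0.8,-0.23,0,0,0,0],
    [0.8,-0.23,0,0,0,0],
    [0.4,-0.1,0,0,0,0],
    [0,0,0,0,0,0],
    [0,0,0,0,0,0],
  ],
)

```text
time: 17.32
tool_pos: [0.3842, 0.3338, 0.2615]
ee_rot: [3.141, 0.001, 1.571]
wrist_force: [0.4, 0.3, -1.9]
width: 0.024
finger_force: 30.0
```

Now lower it so the eye sits at peg-tip height (TCP 0.198), then measure before inserting.

Request:
drive_tool(
  commands=[
    [0,0,0.6,0,0,0],
    [0,0,0.6,0,0,0],
    [0,0,0.39,0,0,0],
    [0,0,0,0,0,0],
  ],
)

```text
time: 17.82
tool_pos: [0.3838, 0.3334, 0.1965]
ee_rot: [-3.139, 0.002, 1.571]
wrist_force: [0.9, 0.1, -1.7]
width: 0.0239
finger_force: 30.0
```

```bash
cat > hang.py <<'E'
from meas import *
import sys
k=sys.argv[1]; s=snap('scene'); t=snap('top'); P=s['P']; np.save(f'scene_P{k}.npy',P)
o=get_obs(); print(o['tool_pos'])
x,y,z=[P[...,i] for i in range(3)]
m=(abs(y-.3345)<.09)&(x>.3)&(x<.425)&(z>.05)&(z<.175); print('plate',m.sum(),P[m].min(0),P[m].max(0),np.median(P[m],0))
for lo in(.075,.085,.095,.105,.115,.125,.135,.145,.155,.165):
    q=m&(abs(z-lo)<.005); print(lo,q.sum(),np.round([y[q].min(),y[q].max()],3) if q.any() else '')
for n,ss,b in(('s',s,(slice(225,335),slice(290,410))),('t',t,(slice(170,260),slice(60,160)))):
    c=ss['image'][b]; cv2.imwrite(f'{n}c.png',cv2.resize(c,(400,int(400*c.shape[0]/c.shape[1])),interpolation=cv2.INTER_CUBIC))
a,b=cv2.imread('sc.png'),cv2.imread('tc.png'); h=min(a.shape[0],b.shape[0]); cv2.imwrite(f'pics/h{k}.png',np.hstack([a[:h],b[:h]]))
E
python3 hang.py 7
```

```text
[0.38465461 0.3343929  0.19865597]
plate 880 [0.37405073 0.27226386 0.06767234] [0.39336289 0.39571833 0.17495232] [0.38897648 0.33805595 0.11662077]
0.075 82 [0.272 0.396]
0.085 92 [0.274 0.393]
0.095 93 [0.272 0.396]
0.105 94 [0.272 0.396]
0.115 159 [0.273 0.396]
0.125 103 [0.273 0.395]
0.135 72 [0.3   0.369]
0.145 37 [0.299 0.369]
0.155 33 [0.299 0.369]
0.165 54 [0.298 0.369]
```

View pics/h7.png

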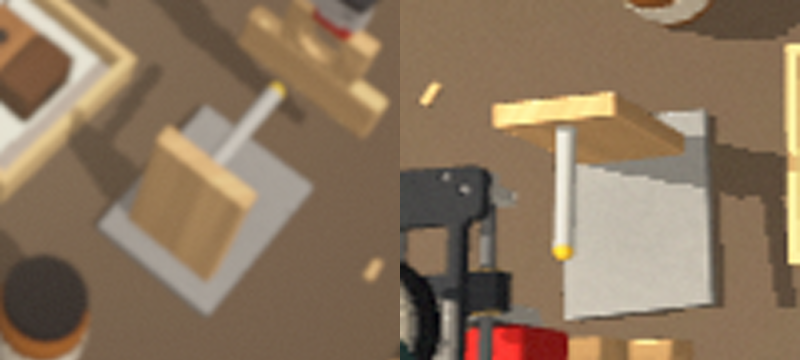

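The spreader is lined up with the peg. The eye is at about (0.385, 0.334, 0.149) and the peg's yellow tip at about (0.446, 0.334, 0.149). Inserting now.

Request:
drive_tool(
  commands=[
    [0,0.3,0,0,0,0],
    [0,0.3,0,0,0,0],
    [0,0.3,0,0,0,0],
    [0,0.3,0,0,0,0],
    [0,0.3,0,0,0,0],
    [0,0.3,0.02,0,0,0],
    [0,0.3,0.02,0,0,0],
    [0,0.3,0.03,0,0,0],
    [0,0.3,0.03,0,0,0],
    [0,0,0,0,0,0],
  ],
)

```text
time: 19.18
tool_pos: [0.4928, 0.3344, 0.1933]
ee_rot: [-3.141, 0.001, 1.571]
wrist_force: [0.8, 0.1, -2.6]
width: 0.0237
finger_force: 30.0
```

Request:
drive_tool(
  commands=[
    [0,0,0.1,0,0,0],
    [0,0,0.1,0,0,0],
    [0,0,0,0,0,0],
    [0,0,0,0,0,0],
  ],
)

```text
time: 19.68
tool_pos: [0.492, 0.3347, 0.1859]
ee_rot: [3.142, 0.0, 1.572]
wrist_force: [-0.2, -1.1, -2.9]
width: 0.024
finger_force: 30.0
```

Request:
drive_tool(
  commands=[
    [0,0,0.04,0,0,0],
    [0,0,0,0,0,0],
  ],
)

```text
time: 19.92
tool_pos: [0.4921, 0.3346, 0.1842]
ee_rot: [-3.142, 0.0, 1.572]
wrist_force: [-0.6, 0.2, -1.7]
width: 0.0242
finger_force: 30.0
```

Request:
drive_tool(
  commands=[
    [0,0,0.04,0,0,0],
    [0,0,0,0,0,0],
  ],
)

```text
time: 20.18
tool_pos: [0.4922, 0.3347, 0.1826]
ee_rot: [3.141, -0.0, 1.572]
wrist_force: [0.9, -0.7, -2.0]
width: 0.0238
finger_force: 30.0
```

Request:
drive_tool(
  commands=[
    [0,0,0.04,0,0,0],
    [0,0,0,0,0,0],
  ],
)

```text
time: 20.42
tool_pos: [0.4923, 0.3347, 0.1822]
ee_rot: [3.141, -0.0, 1.572]
wrist_force: [-0.9, -0.5, 3.3]
width: 0.0239
finger_force: 30.0
```

Contact: the peg now carries the spreader. Releasing.

Request:
drive_tool(
  commands=[
    [0,0,0,0,0,0],
    [0,0,0,0,0,0],
    [0,0,0,0,0,0],
    [0,0,0,0,0,0],
    [0,0,0,0,0,0],
    [0,0,0,0,0,0],
    [0,0,0,0,0,0],
    [0,0,0,0,0,0],
  ],
  gripper=0.3,
)

```text
time: 21.42
tool_pos: [0.4922, 0.3346, 0.1811]
ee_rot: [3.142, 0.0, 1.572]
wrist_force: [0.5, -0.1, -0.3]
width: 0.0656
finger_force: 0.0
```

Request:
drive_tool(
  commands=[
    [0,0,-0.3,0,0,0],
    [0,0,-0.5,0,0,0],
    [0,0,-0.7,0,0,0],
    [0,0,-0.8,0,0,0],
    [0,0,-0.8,0,0,0],
    [0,-1,0,0,0,0],
    [0,-1,0,0,0,0],
    [0,-1,0,0,0,0],
    [0,-1,0,0,0,0],
    [0,0,0,0,0,0],
    [0,0,0,0,0,0],
    [0,0,0,0,0,0],
    [0,0,0,0,0,0],
  ],
)

```text
time: 23.05
tool_pos: [0.3329, 0.3344, 0.3046]
ee_rot: [-3.141, 0.001, 1.571]
wrist_force: [0.1, 0.1, -0.4]
width: 0.0655
finger_force: 0.0
```

```bash
python3 hang.py 8|head -1; python3 look.py 8; python3 hm.py 8
python3 - <<'E'
import cv2
im=cv2.imread('scene8.png'); cv2.imwrite('pics/f.png',cv2.resize(im[100:,150:450],(720,682))[:600])
E
```

```text
[0.33270063 0.33438549 0.30464493]
       0  1  2  3  4  5  6  7  8  9 10 11|12 13 14 15 16 17 18 19 20 21 22 23|24 25 26 27 28 29 30 31 32 33 34 35
0.595 26 28  3  3 10 26 28  3 10 27 29 26|27 27 29 18 28 32 30 29 29 31 29 30|28 29 30 30 29 30 30 29 31 29 28 34
0.585 27  4  4  4  2  3  3  3  5  5  4  5| 3  5  3  3  2  3  2  3  3  2  3  6| 3  3  4  4  2  4  3  4  3  4  4 30
0.575 24  3  3  4  3  5  3  6  4  5  3  4| 3  3  5  2  3  9  5  2  1  5  3  5| 4  4  3  3  3  4  4  3  4  3  4 27
0.565 26  5  3  5  3  4  5  4  4  3  3  4| 3  4  6  4 36 43 40 43 40 42 43 38|43 45 41 41 41 40  2  3  5  4  3 31
0.555 25  3  2  5  5  5  2  3  6  3  3  4|39 40 39 42 40 42 44 41 44 43 42 40|40 44 44 43 43 43  2  4  3  1  2 26
0.545 27  4 47 47 50 47 45 41 41 43 41  3|42 41 41 44 43 42 43 44 43 44 42 42|43 41 43 45 44 42  1  4  1  2  4 32
0.535 26  2 48 49 49 48 46 44 44 47 44  3|42 45 41 44 43 43 41 44 42 42 42 41|43 42 42 41 42 40  4  3  4  3  3 28
0.525 29  4 47 49 49 49 46 44 44 42 43  3|42 42 41 42 43 42 42 43 47 42 44 41|42 41 42 42 43 40  1  5  2  2  3 25
0.515 30  3 49 47 48 48 47 42 43 41 43 
[... 497 characters left out ...]
 40 42 42 42 42  2  5  4  1  7 33
0.465  8  5  4  2  2  3  2  4  2  1  5  3| 2  5  3  2  7  3  4  1  4  2  1  3| 4  2  2  6  3  3  3  2  3  6  4 33
0.455 30 30 34 32 29 31 30 31 32 30 29 31|33 31 33 28 23 30 28 20 22 16 32 20|32 16 32 28 23 33 18 31  5  4 27 31Traceback (most recent call last):
  File "hang.py", line 6, in <module>
    m=(abs(y-.3345)<.09)&(x>.3)&(x<.425)&(z>.05)&(z<.175); print('plate',m.sum(),P[m].min(0),P[m].max(0),np.median(P[m],0))
                                                                                 ~~~~~~~~^^^
    return umr_minimum(a, axis, None, out, keepdims, initial, where)
ValueError: zero-size array to reduction operation minimum which has no identity
```

View pics/f.png

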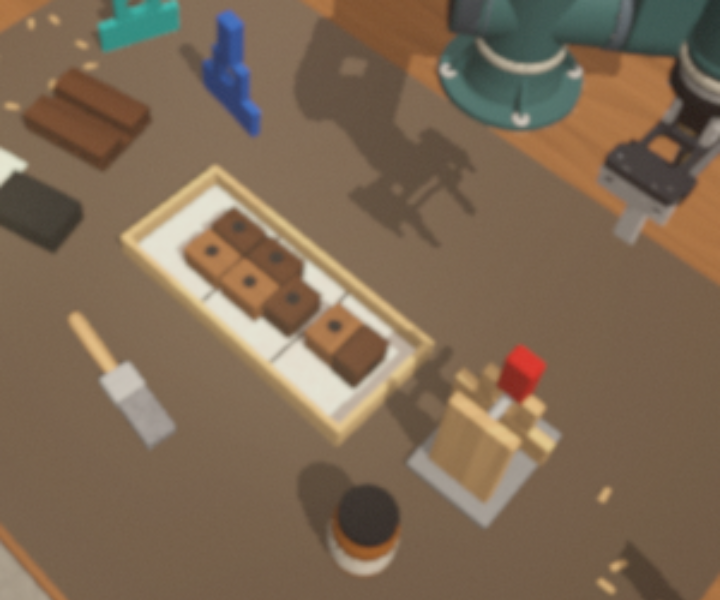

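The spreader hangs on the peg, with its grip at (520,375) and the gripper clear. All seven pulls are flat and split 2/3/2, and the jar, block and brush look undisturbed. I'll hand it in.

```bash
python3 -c "
from bench import close_job
print(close_job())"
```

```text
the job is handed in; nothing more can be done
None
```

The job is handed in at about 23 s of the 58 s allowed: all seven pulls lie in one layer on the tray floor (2, 3 and 2 across the thirds, the right-hand pair about on the line but centred well inside its third), the spreader hangs by its eye on the peg with the gripper clear, and the jar, sanding block and brush were not touched.

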